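# Empty the tilting pot of turned wooden balls into the tray

### The arm

A 6-joint arm with a two-finger parallel gripper is mounted at the origin on the work surface. World frame = base frame: x ahead of the robot, y to its left, z up, the work surface at z = 0. Lengths are in m, angles in rad, forces in N, time in s.
With the tool pointing down it reaches from about 0.225 to 0.725 m from the base axis. Payload 3.1 kg.
Tool frame: the origin (TCP) lies midway between the tips of the shut fingers; the grasp point (between the pads) lies 19 mm behind it; z points along the fingers, y is the line along which they close (so a half turn about z gives the same grasp; the last joint's range is limited). The gripper opens to 85 mm and grips with 20 to 120 N. Pads are 22 mm wide; open, the fingers measure 114 mm over their backs; the gripper's body (76 mm by 85 mm) begins 54 mm behind the grasp point. The pads swing forward as they close: fully open they stand 13 mm farther back than shut.
Start: joints at [1.218, 0.048, 0.099, 1.622, 0, 1.443], TCP at [0.117, 0.512, 0.231] pointing down, gripper open.
Joint ranges: [-2.91, 2.91], [-0.99, 1.94], [-1.21, 1.42], [-2.12, 2.29], [-1.49, 1.47], [-3.14, 3.14]. Speed limits (rad/s): [2.79, 2.79, 3.14, 3.14, 3.14, 3.14].

### API

Orientations are given as a unit quaternion [w, x, y, z].
In Python, from workcell import r, optics gives the robot as it stands.
- The arm moves only by the tool carry_out, never from a script. Its argument "rows" is text: rows parted by semicolons, each of 7 numbers parted by spaces: the finger opening in cm, from 0 to 8.54, then the shift along the tool's x, y, z in cm, then the turn, a rotation vector about the tool's x, y, z in degrees. In form: jaw tx ty tz rx ry rz; .... A call has 1 to 8 rows; each row shifts and turns the commanded pose from where the row before left it, along the tool's axes as they then stand; what a row does not reach is not made up. A row lasts 1/8 s, in which the tool goes at most 62.5 mm and 10.7 degrees, less where a joint would pass 70% of its speed; a pose out of reach is approached as far as the arm can. A call with a gripper value outside its range is refused whole. The fingers move at their own pace and stop on an object; the grip force is fixed at half the most. Time passes only in rows, so rows that do not move let the fingers close. It gives the time, the measured TCP pose, the force, the opening and the grip force at its end, in the units of the state.
- r.get_obs(): the state, without advancing time (a new reading comes with each control period).
- optics.get_image(name): name is "scene" or "side" or "wrist"; returns a dict with "color" (384x512x3 uint8, red, green, blue), "depth" (384x512 float32, m along the optical axis (not along the pixel's ray), 0 where there is no reading), "camera_matrix" (3x3 intrinsics, pixels), "rvec" (rotation vector, rad) and "tvec" (3), from world to camera coordinates, as OpenCV has them. Camera axes: x right, y down, z forward; pixel columns grow to the right and rows downward; lengths in m; the calibration is good to about 2 mm. A picture is of the moment at which its call begins.
- r.hand_in(): hands the job in; it is judged then, once.
The state is a dict: "time_s": time; "qpos": joint angles; "qvel": joint speeds; "joint_efforts": joint torques, N m; "ee_pos": TCP position; "tool_rot": TCP orientation; "contact_force": force on the tool from outside, world axes, zero at the start; "torque": the same for the moment, N m; "grip_width": finger opening in m; "finger_force": force on a finger pad.
Only numpy, scipy, OpenCV 4.12 (cv2) and the standard library are available. Lean on these libraries where they do the work, as an engineer would, in place of code of your own. Each camera call takes 0.05 s, during which the arm holds its last target. There are 200 camera calls.

### The job

Slide the open plywood tray along the bench to stand centred under the pouring side of the tilting pot, then take the pot's lever by its handle and swing it steadily over to its far stop, so that all three wooden balls drop into the tray. Swing the lever back until the pot stands upright against its stop again and let go; never let the pot whirl or slam, and leave the jar, the brush cup and the tree ornament where they stand.

Things in the scene. Friction and masses are not known exactly. Their poses are not given: they have to be found in the camera images.
- stand: Fixed dark steel stand of the tilting pot. Origin: on the bench below the middle of the pivot, z up. The pot pours to the stand's -x. Two raked 18 mm round legs at y = +-105 mm run from x = 100 mm at the bench up to the pivot at x = 0; the 12 mm thick foot plate spans x = 60 to 170, y = +-135 mm: the bench at x below 50 mm is free for the tray.
- pivot (a point): Middle of the tipping axis, 165 mm above the stand's origin; the axis is horizontal, along the stand's y. The aluminium pot is centred on it: 150 mm across, 120 mm high, 4 mm wall; at rest bottom 105 and rim 225 mm above the bench; while tipping no part comes lower than 69 mm.
- lamp (a point): Middle of the underside of the fixed grey lamp bar over the lever, 392 mm above the bench: spans stand x = -5 to 175, y = -160 to -134 mm, 24 mm high, on a 16 mm post at x = 163, y = -127 to -147. It leaves no room for a hand straight above the handle: come in leaning outwards, the hand towards the stand's -y by 30 to 40 degrees from vertical.
- cradle (a joint): Tipping angle of pot and lever together, rad: 0 = pot upright against its rest stop, 2.0 = tipped against its far stop, mouth down towards the stand's -x. The pivot is stiff (0.35 N m of friction, some 3 N at the handle), so it stays where it is left.
- grip (a point): Middle of the lever's black handle: a free-turning round sleeve 22 mm thick, 56 mm long, along the stand's y from -140 to -196 mm (this point -168), so a gripper may keep its orientation on the arc. The 14 mm lever rod lies at y = -129. At cradle angle q: stand x = -130 sin(q - 0.6), height 165 + 130 cos(q - 0.6) mm; at rest x = 73, height 272; at the far stop x = -128, height 187.
- pot_mouth (a point): Centre of the pot's open rim, 60 mm from the pivot axis, straight above it at rest.
- tray: Loose open plywood tray, outside 180 (its x) x 200 (its y) x 50 mm high, walls and floor 8 mm thick, 0.3 to 0.6 kg; origin at the centre of its underside. It starts to the robot's left. Pinch a wall from above and slide it. With its centre at stand x = -95, y = 0 mm, squared to the stand, it catches the balls; within 30 mm is good enough.
- ball1_center (a point): Centre of wooden ball 1 of 3, 60 mm in diameter, about 60 g, all alike; lies in the pot at the start (centre 140 mm above the bench).
- ball2_center (a point): Centre of wooden ball 2 of 3, 60 mm in diameter, about 60 g, all alike; lies in the pot at the start (centre 140 mm above the bench).
- ball3_center (a point): Centre of wooden ball 3 of 3, 60 mm in diameter, about 60 g, all alike; lies in the pot at the start (centre 140 mm above the bench).
- jar: Bystander: closed glass paint jar, 68 mm across, 95 mm high; origin at the centre of its underside. Leave it alone.
- brush_cup: Bystander: white ceramic cup, 72 mm across, 95 mm high, with brushes standing in it to 175 mm; origin at the centre of its underside. Leave it alone.
- tree: Bystander: green glass tree ornament with brass foot, 72 mm across, 154 mm high; origin at the centre of its underside. Leave it alone.
Mind the look-alikes: they are no part of the job. Leave any blue, red or turquoise look-alike of the part that bears ball3_center alone.

How it is judged:
By the outcome, as a careful person would: the job done as asked, in the order asked, and still so for the second after the job is handed in, with the robot touching nothing.
It also fails if it takes over 67 s, if anything falls off the work surface, if the arm or the gripper's body presses on something with over 40 N, if the wrist force passes 120 N, or if a joint passes its speed limit or range.

## Working session

There is one attempt and no reset: what is moved stays moved. The work goes in short steps, Python scripts to look and compute and a tool call to move; the robot and the scene stay as the last step left them, time stands still between calls to the robot, and variables do not carry over. Pictures are saved under pics/ and viewed, at most 10 in all, crops included, and the job is handed in when it is done.

Besides the shell and the picture viewer there is one more tool, called after "Emit:" as name(argument=value, ...), one argument or row to a line, values as JSON. carry_out: Moves the arm, as the interface text tells. Its arguments: {"type":"object","properties":{"rows":{"type":"string"}},"required":["rows"]}

```bash
mkdir -p pics; ls; cat > h.py <<'E'
import numpy as np, cv2
from workcell import r, optics
def cam(n):
    d=optics.get_image(n); d['R']=cv2.Rodrigues(np.array(d['rvec'],float))[0]; d['t']=np.array(d['tvec'],float).ravel(); d['K']=np.array(d['camera_matrix']); return d
def ray(d,u,v):
    c=-d['R'].T@d['t']; return c, d['R'].T@np.linalg.inv(d['K'])@np.array([u,v,1.])
def onz(d,u,v,z):
    c,k=ray(d,u,v); return c+k*(z-c[2])/k[2]
def pts(d):
    v,u=np.mgrid[0:384,0:512]; z=d['depth']; k=np.stack([u,v,np.ones_like(u)],-1)@np.linalg.inv(d['K']).T
    return (k*z[...,None]-d['t'])@d['R']
def proj(d,p):
    q=d['K']@(d['R']@np.array(p)+d['t']); return q[:2]/q[2]
E
python3 - <<'E'
from h import *
a=cam('scene');b=cam('side');c=cam('wrist')
for n,d in zip('abc',(a,b,c)): 
    np.savez(f'{n}.npz',**{k:d[k] for k in('color','depth','R','t','K')}); print(n,-d['R'].T@d['t'], d['R'][2], (d['depth']>0).mean())
im=lambda d:cv2.cvtColor(d['color'],6-2) 
cv2.imwrite('pics/s.png',cv2.resize(im(a),(800,600)));cv2.imwrite('pics/d.png',cv2.resize(im(b),(800,600)))
print(r.get_obs())
E
```

```text
pics
a [ 1.35648998 -0.31468112  1.52808232] [-0.53624139  0.1559822  -0.82952681] 0.9958343505859375
b [0.24915905 0.70860927 1.04312384] [ 0.26243594 -0.66898828 -0.69540065] 0.9961140950520834
c [0.049977   0.52699499 0.37372525] [ 0.26023487 -0.06057251 -0.96364349] 0.9960123697916666
{'time_s': 0.15, 'qpos': array([ 1.21819701e+00,  4.85879160e-02,  9.79818429e-02,  1.62198975e+00,
       -1.42367181e-05,  1.44298935e+00]), 'qvel': array([-2.15500553e-04, -1.88794506e-03,  3.10967643e-03,  1.06993386e-03,
        7.55372972e-05, -6.19057970e-04]), 'joint_efforts': array([ 1.20768458e-03, -3.39260244e+01,  3.20423520e+01,  1.54063781e-02,
       -1.73308727e-04, -6.02999165e-06]), 'ee_pos': array([0.1168843 , 0.51135032, 0.23039436]), 'tool_rot': array([-2.07136358e-04,  1.12159620e-01,  9.93689796e-01, -8.75610793e-04]), 'contact_force': array([0.1250995 , 0.69095114, 0.53318502]), 'torque': array([-0.04870066, -0.03407401, -0.00492464]), 'finger_force': 0.0, 'grip_width': 0.0853886188178814}
```

View pics/s.png

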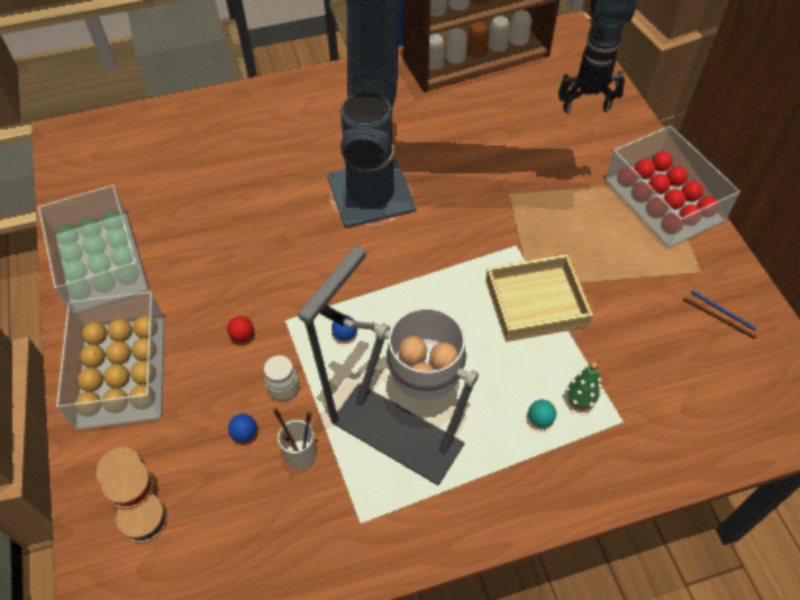

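View pics/d.png

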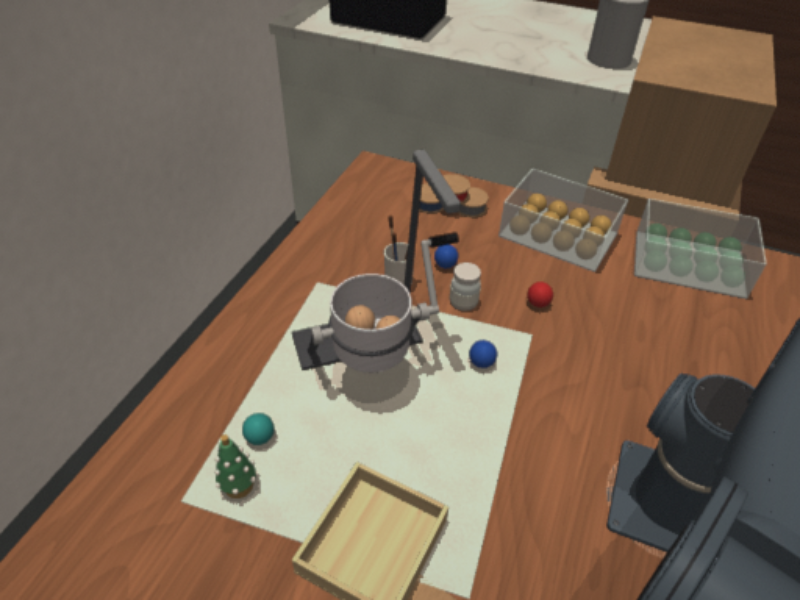

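Scene (800x600): pot (427,345) with three orange balls, tray (540,297), foot plate (400,435), lamp bar (335,285), lever hub (380,330), jar (282,377), cup (297,445), tree (585,388). Look-alikes are loose blue (345,328) and (242,428), red (240,328), turquoise (542,412), and crates of orange, red and green balls. The wanted balls are the three in the pot.

```bash
python3 - <<'E'
from h import *
P=[];C=[];S=[]
for i,n in enumerate('ab'):
    d=dict(np.load(n+'.npz')); p=pts(d); ok=d['depth']>0
    P.append(p[ok]);C.append(d['color'][ok].astype(int));S.append(np.full(ok.sum(),i))
P=np.vstack(P);C=np.vstack(C);S=np.hstack(S)
hsv=cv2.cvtColor(C.astype(np.uint8)[None],cv2.COLOR_RGB2HSV)[0].astype(int)
reg=(P[:,0]>.15)&(P[:,0]<.95)&(abs(P[:,1])<.5)
def rep(nm,m):
    for s in (0,1):
        q=P[m&(S==s)]
        if len(q)<5: print(nm,s,len(q));continue
        print(nm,s,len(q),'lo',np.percentile(q,2,axis=0).round(3),'hi',np.percentile(q,98,axis=0).round(3),'med',np.median(q,0).round(3))
        yield s,q
dark=(hsv[:,2]<75)&(hsv[:,1]<90)
def rect(q):
    (c,wh,a)=cv2.minAreaRect(q[:,:2].astype(np.float32)*1000); print('  rect',np.round(c,1),np.round(wh,1),round(a,2))
for s,q in rep('plate',reg&dark&(P[:,2]>.008)&(P[:,2]<.017)): rect(q)
gray=(hsv[:,1]<60)
for s,q in rep('rim',reg&gray&(P[:,2]>.215)&(P[:,2]<.235)): print(cv2.minEnclosingCircle(q[:,:2].astype(np.float32)))
for s,q in rep('lamp',reg&(P[:,2]>.39)&(P[:,2]<.43)): rect(q)
for s,q in rep('handle',reg&dark&(hsv[:,2]<60)&(P[:,2]>.255)&(P[:,2]<.3)): rect(q)
tr=reg&(hsv[:,0]>17)&(hsv[:,0]<32)&(hsv[:,1]>60)&(P[:,2]>.04)&(P[:,2]<.056)&(P[:,1]>.03)
for s,q in rep('tray',tr): rect(q)
for nm,h0,h1 in(('blue',105,125),('turq',82,98),('green',50,80)):
    for s,q in rep(nm,reg&(hsv[:,0]>h0)&(hsv[:,0]<h1)&(hsv[:,1]>120)&(P[:,0]>.3)): pass
for s,q in rep('balls',reg&(hsv[:,0]<20)&(hsv[:,1]>80)&(P[:,2]>.14)&(P[:,2]<.2)): pass
E
```

```text
plate 0 320 lo [ 0.566 -0.245  0.008] hi [ 0.797 -0.035  0.016] med [ 0.657 -0.113  0.012]
  rect [ 636.6 -213.2] [425.5 180.8] 60.09
plate 1 390 lo [ 0.552 -0.198  0.009] hi [ 0.796 -0.012  0.016] med [ 0.734 -0.062  0.013]
  rect [ 648.5 -127.2] [565.7 327. ] 46.78
rim 0 328 lo [ 0.53  -0.262  0.215] hi [0.679 0.027 0.231] med [ 0.607 -0.055  0.222]
((0.60246741771698, -0.1184791848063469), 0.14777560532093048)
rim 1 457 lo [ 0.526 -0.255  0.215] hi [0.673 0.028 0.231] med [ 0.597 -0.057  0.223]
((0.6016676425933838, -0.11443383991718292), 0.1446688175201416)
lamp 0 636 lo [ 0.154 -0.274  0.398] hi [0.612 0.491 0.42 ] med [ 0.555 -0.208  0.414]
  rect [364.5 102.6] [ 52.  899.6] 31.09
lamp 1 481 lo [ 0.484 -0.267  0.399] hi [ 0.607 -0.134  0.419] med [ 0.538 -0.191  0.416]
  rect [ 545.9 -204.1] [ 26.6 178.2] 40.6
handle 0 101 lo [ 0.512 -0.265  0.263] hi [ 0.614 -0.192  0.299] med [ 0.536 -0.22   0.28 ]
  rect [ 561.  -241.4] [ 51.6 107.2] 46.34
handle 1 141 lo [ 0.5   -0.26   0.256] hi [ 0.607 -0.188  0.297] med [ 0.531 -0.214  0.28 ]
  rect [ 553.6 -238.7] [ 52.7 106.5] 45.18
tr
[... 151 characters left out ...]
41] hi [0.546 0.379 0.054] med [0.466 0.28  0.05 ]
  rect [451.8 278.6] [201.3 180.5] 84.73
blue 0 362 lo [ 0.408 -0.465  0.025] hi [ 0.613 -0.158  0.233] med [ 0.583 -0.429  0.048]
blue 1 375 lo [ 0.381 -0.446  0.022] hi [ 0.599 -0.148  0.063] med [ 0.419 -0.177  0.049]
turq 0 214 lo [0.722 0.145 0.028] hi [0.767 0.19  0.062] med [0.747 0.166 0.05 ]
turq 1 278 lo [0.709 0.156 0.029] hi [0.753 0.199 0.063] med [0.728 0.182 0.051]
green 0 83 lo [0.717 0.248 0.049] hi [0.75  0.278 0.131] med [0.734 0.263 0.092]
green 1 0
balls 0 585 lo [ 0.555 -0.362  0.141] hi [0.706 0.101 0.175] med [ 0.601 -0.054  0.161]
balls 1 370 lo [ 0.561 -0.356  0.145] hi [0.719 0.275 0.18 ] med [ 0.627 -0.061  0.163]
```

```bash
python3 - <<'E'
from h import *
from scipy.optimize import least_squares
for n in 'ab':
    d=dict(np.load(n+'.npz')); p=pts(d).reshape(-1,3); C=d['color'].reshape(-1,3)
    hsv=cv2.cvtColor(C[None],cv2.COLOR_RGB2HSV)[0].astype(int)
    near=np.hypot(p[:,0]-.602,p[:,1]+.044)
    q=p[(near<.09)&(p[:,2]>.217)&(p[:,2]<.232)&(hsv[:,1]<70)]
    f=least_squares(lambda x:np.hypot(q[:,0]-x[0],q[:,1]-x[1])-x[2],[.6,-.05,.073],loss='soft_l1',f_scale=.002).x
    print(n,'rim',len(q),f.round(4),np.percentile(q[:,2],95))
    q=p[(p[:,2]>.4)&(p[:,2]<.43)&(abs(p[:,0]-.545)<.1)&(abs(p[:,1]+.2)<.1)]
    R=cv2.minAreaRect(q[:,:2].astype(np.float32)*1000); c=np.array(R[0])/1000; print(' lamp',R)
    M=cv2.PCACompute(q[:,:2].astype(np.float32),None)[1][0]; M*=np.sign(M[0]); print(' lampdir deg',np.degrees(np.arctan2(M[1],M[0])))
    # pl in stand frame
    th=np.arctan2(M[1],M[0]); A=np.array([[np.cos(th),np.sin(th)],[-np.sin(th),np.cos(th)]])
    s=(p[:,:2]-f[:2])@A.T
    print(' lamp centre in stand',A@(c-f[:2]))
    m=(p[:,2]>.004)&(p[:,2]<.017)&(s[:,0]>.03)&(s[:,0]<.2)&(abs(s[:,1])<.17)&(hsv[:,2]<90)&(hsv[:,1]<100)
    print(' plate rect (exp 115,0,110x270)',cv2.minAreaRect(s[m].astype(np.float32)*1000),m.sum())
    m=(p[:,2]>.25)&(p[:,2]<.30)&(s[:,0]>.03)&(s[:,0]<.12)&(s[:,1]>-.22)&(s[:,1]<-.145)
    h=np.c_[s[m],p[m,2]]; print(' handle',m.sum(),np.percentile(h,[2,50,98],axis=0).round(3).tolist())
    m=(near<.075)&(p[:,2]>.13)&(p[:,2]<.2)&(hsv[:,0]<18)&(hsv[:,1]>100); print(' balls',p[m].max(0).round(3),m.sum())
    # wall top of tray
    m=(hsv[:,0]>15)&(hsv[:,0]<32)&(hsv[:,1]>60)&(p[:,2]>.046)&(p[:,2]<.055)&(p[:,1]>.15)&(p[:,1]<.41)&(p[:,0]>.34)&(p[:,0]<.57)
    print(' tray',cv2.minAreaRect(p[m][:,:2].astype(np.float32)*1000),np.percentile(p[m,2],95))
    for nm,h0,h1,b in(('blue',105,125,(.3,.5,-.3,0)),('blue2',105,125,(.5,.7,-.5,-.35)),('turq',82,98,(.6,.9,.1,.25))):
        m=(hsv[:,0]>h0)&(hsv[:,0]<h1)&(hsv[:,1]>120)&(p[:,0]>b[0])&(p[:,0]<b[1])&(p[:,1]>b[2])&(p[:,1]<b[3])
        if m.sum()>20: 
            g=least_squares(lambda x:np.linalg.norm(p[m]-x,axis=1)-.03,np.median(p[m],0)-[0,0,.02],loss='soft_l1',f_scale=.003).x; print(' ',nm,g.round(3), 'stand',A@(g[:2]-f[:2]))
d=dict(np.load('a.npz')); im=cv2.cvtColor(d['color'],4)[150:310,180:400]; cv2.imwrite('pics/crop.png',cv2.resize(im,None,fx=3.4,fy=3.4,interpolation=2))
E
```

```text
a rim 257 [ 0.6047 -0.0458  0.0726] 0.22802812063521913
 lamp ((549.4006958007812, -206.24993896484375), (28.756439208984375, 181.87893676757812), 40.80149459838867)
 lampdir deg -49.186134
 lamp centre in stand [ 0.08528011 -0.14676357]
 plate rect (exp 115,0,110x270) ((113.32705688476562, -13.21826171875), (114.38984680175781, 295.94921875), 0.047920480370521545) 2111
 handle 101 [[0.063, -0.19, 0.269], [0.077, -0.169, 0.279], [0.084, -0.146, 0.286]]
 balls [0.642 0.024 0.177] 507
 tray ((456.2135009765625, 278.5604553222656), (201.69528198242188, 184.1329803466797), 84.75860595703125) 0.0539558093774398
  blue [ 0.404 -0.175  0.031] stand [-0.03359423 -0.235874  ]
  blue2 [ 0.583 -0.444  0.029] stand [ 0.28686188 -0.27647625]
  turq [0.738 0.172 0.029] stand [-0.07782852  0.24341153]
b rim 367 [ 0.6014 -0.0451  0.0726] 0.22783810903252394
 lamp ((545.8556518554688, -204.12835693359375), (26.605039596557617, 178.15455627441406), 40.599910736083984)
 lampdir deg -48.348576
 lamp centre in stand [ 0.0819058  -0.14718273]
 plate rect (exp 115,0,110x270) ((111.18180084228516, -0.6964111328125), (265.8244323730469, 105.92119598388672), 88.64850616455078) 477
 handle 119 [[0.06, -0.196, 0.268], [0.066, -0.171, 0.28], [0.077, -0.146, 0.286]]
 balls [ 0.659 -0.038  0.175] 261
 tray ((451.81011962890625, 278.569580078125), (201.28968811035156, 180.4935760498047), 84.72746276855469) 0.053734499426935776
  blue [ 0.405 -0.178  0.031] stand [-0.03181538 -0.23520522]
  blue2 [ 0.582 -0.446  0.032] stand [ 0.28632838 -0.28064168]
  turq [0.737 0.17  0.031] stand [-0.0707589   0.24446252]
```

View pics/crop.png

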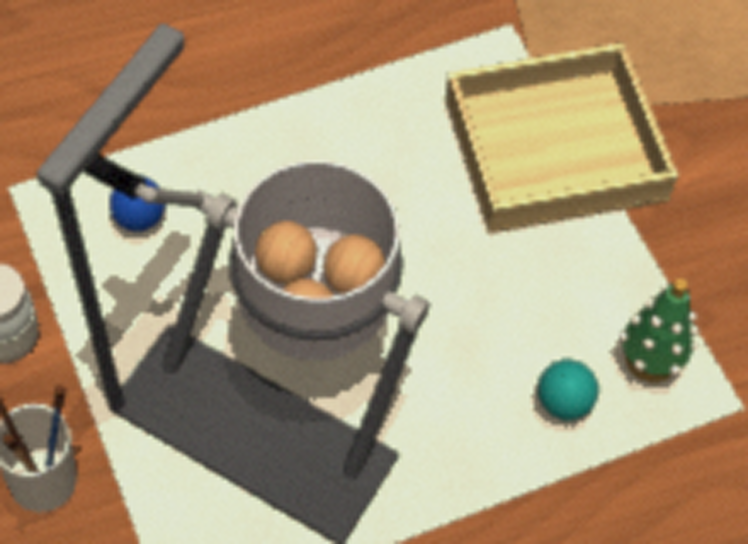

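Crop: the three orange balls sit in the pot at (290,250), (352,262) and (308,290). The loose blue (137,205) and turquoise (567,390) balls are look-alikes and stay alone. Stand origin is about (0.603,-0.0455), yaw -49.3°. The tray is at (0.454,0.279), yaw -5.3°, and has to go to (0.541,0.027), yaw -49.3°. I'll pinch its -x wall.

Emit:
carry_out(
  rows="5 0 0 0 0 0 -10;5 0 0 0 0 0 -10;5 0 0 0 0 0 -10;5 0 0 0 0 0 -10;5 0 0 0 0 0 -10;5 0 0 0 0 0 -10;5 0 0 0 0 0 -10;5 0 0 0 0 0 -10",
)

```text
time_s: 1.15
ee_pos: [0.1169, 0.5115, 0.2308]
tool_rot: [-0.0, -0.555, 0.832, -0.0]
contact_force: [0.2, -1.5, 0.4]
grip_width: 0.05
finger_force: 0.0
```

Emit:
carry_out(
  rows="5 0 0 0 0 0 -9;5 0 0 0 0 0 -8.5;5 0 0 0 0 0 0",
)

```text
time_s: 1.52
ee_pos: [0.1169, 0.5116, 0.2309]
tool_rot: [-0.0, -0.673, 0.74, -0.0]
contact_force: [0.0, -0.5, -0.5]
grip_width: 0.0496
finger_force: 0.0
```

```bash
cat >> h.py <<'E'
from scipy.spatial.transform import Rotation as Ro
def tool():
    o=r.get_obs(); w=o['tool_rot']; return o['ee_pos'], Ro.from_quat([*w[1:],w[0]]), o
def rel(p,R=None):
    e,T,o=tool(); print('shift cm',(T.inv().apply(np.array(p)-e)*100).round(2), 'turn', (np.degrees((T.inv()*R).as_rotvec()).round(1) if R is not None else ''))
yaw=np.radians(-49.3); ux=np.array([np.cos(yaw),np.sin(yaw),0]); uy=np.array([-np.sin(yaw),np.cos(yaw),0]); O=np.array([.603,-.0455,0])
S=lambda x,y,z:O+ux*x+uy*y+np.array([0,0,z])
E
python3 - <<'E'
from h import *
e,T,o=tool(); print(o['time_s'],e,T.as_matrix().round(3),o['qpos'])
rel([.3684,.2865,.10])
E
```

```text
1.525 [0.11693042 0.51156027 0.23085417] [[-0.095 -0.995 -0.   ]
 [-0.995  0.095 -0.001]
 [ 0.001  0.    -1.   ]] [ 1.21823788e+00  4.82666538e-02  9.85652887e-02  1.62200192e+00
  1.09682581e-05 -2.56947358e-01]
shift cm [ 19.99 -27.18  13.1 ] turn
```

Emit:
carry_out(
  rows="5 2.5 -3.4 1.5 0 0 0;5 2.5 -3.4 1.5 0 0 0;5 2.5 -3.4 1.5 0 0 0;5 2.5 -3.4 1.5 0 0 0;5 2.5 -3.4 1.5 0 0 0;5 2.5 -3.4 1.5 0 0 0;5 2.5 -3.4 1.5 0 0 0;5 2.5 -3.4 0.5 0 0 0",
)

```text
time_s: 2.52
ee_pos: [0.3692, 0.2857, 0.1199]
tool_rot: [-0.001, -0.672, 0.74, 0.0]
contact_force: [0.2, 0.1, 0.8]
grip_width: 0.0499
finger_force: 0.0
```

Emit:
carry_out(
  rows="5 0 0 0 0 0 0;5 0 0 0 0 0 0",
)

```text
time_s: 2.78
ee_pos: [0.3688, 0.2872, 0.1213]
tool_rot: [-0.0, -0.672, 0.74, 0.0]
contact_force: [-0.6, 0.8, -0.1]
grip_width: 0.0498
finger_force: 0.0
```

```bash
python3 - <<'E'
from h import *
d=cam('wrist'); p=pts(d); h=cv2.cvtColor(d['color'],cv2.COLOR_RGB2HSV).astype(int)
print(tool()[0],tool()[2]['qpos'])
m=(p[...,2]>.044)&(p[...,2]<.056)&(h[...,1]>50)&(h[...,0]<35)&(p[...,1]>.15)&(p[...,1]<.42)
q=p[m]; print(len(q),cv2.minAreaRect(q[:,:2].astype(np.float32)*1000),np.median(q[:,2]))
# wall near expected
T=tool(); 
w=q[abs(q[:,0]-.3684)<.025]; w=w[abs(w[:,1]-.2865)<.05]; 
if len(w): print(len(w),w.mean(0),np.percentile(w[:,0],[2,98]))
cv2.imwrite('pics/w1.png',cv2.cvtColor(d['color'],4))
E
```

```text
[0.36861039 0.2875964  0.12146883] [ 5.18664349e-01 -9.82180773e-02 -2.62391580e-01  1.40672143e+00
  4.58459523e-04 -9.57789929e-01]
11020 ((451.3134460449219, 280.0404052734375), (199.92434692382812, 180.44436645507812), 84.59563446044922) 0.05063888095435258
1598 [0.36513015 0.28343249 0.05081907] [0.35854168 0.37201918]
```

View pics/w1.png

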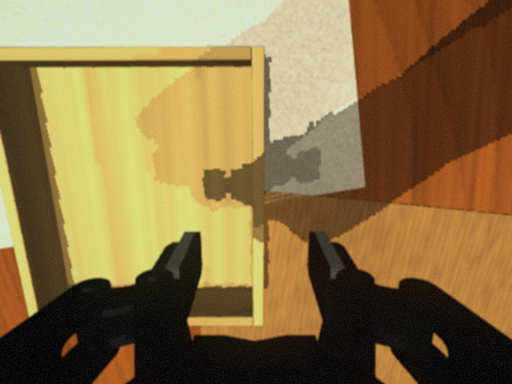

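Wrist picture: the tray's wall is the vertical strip at column 257, between the finger tips (190 and 320). It measures x=0.3655, top at 0.051. Go down and pinch.

Emit:
carry_out(
  rows="5 0 0.15 2 0 0 0;5 0 0.15 2 0 0 0;5 0 0 2 0 0 0;5 0 0 2 0 0 0;5 0 0 1 0 0 0;5 0 0 0.9 0 0 0;5 0 0 0 0 0 0;2 0 0 0 0 0 0",
)

```text
time_s: 3.82
ee_pos: [0.3666, 0.2878, 0.023]
tool_rot: [0.001, -0.673, 0.739, -0.0]
contact_force: [-0.5, 0.2, -0.2]
grip_width: 0.0326
finger_force: 0.0
```

Emit:
carry_out(
  rows="0 0 0 0 0 0 0;0 0 0 0 0 0 0;0 0 0 0 0 0 0;0 0 0 0 0 0 0;0 0 0 0 0 0 0",
)

```text
time_s: 4.45
ee_pos: [0.3667, 0.2878, 0.0231]
tool_rot: [0.001, -0.673, 0.739, -0.0]
contact_force: [-0.5, -0.1, 5.5]
grip_width: 0.0072
finger_force: 61.6
```

```bash
python3 - <<'E'
from h import *
e,T,o=tool(); print(e,T.as_matrix().round(3),o['qpos'])
# plan: n rows, equal world displacement & turn
tgt=S(-.181,0,e[2]); D=tgt-e; n=24; R=T; 
print(tgt,D)
dth=-44.1/n
for i in range(n):
    print(i,(R.inv().apply(D/n)*100).round(2)); R=Ro.from_euler('z',dth,degrees=True)*R
print(dth)
E
```

```text
[0.3666657  0.28783073 0.02314798] [[-0.094 -0.996  0.001]
 [-0.996  0.094  0.001]
 [-0.001 -0.001 -1.   ]] [ 5.21420326e-01 -4.56997653e-02 -4.12980511e-01  1.20201932e+00
  1.29963330e-04 -9.55518974e-01]
[0.48497019 0.09172231 0.02314798] [ 0.11830449 -0.19610841  0.        ]
0 [ 0.77 -0.57 -0.  ]
1 [ 0.75 -0.59 -0.  ]
2 [ 0.73 -0.62 -0.  ]
3 [ 0.71 -0.64  0.  ]
4 [ 0.69 -0.66  0.  ]
5 [ 0.67 -0.68  0.  ]
6 [ 0.64 -0.7   0.  ]
7 [ 0.62 -0.72  0.  ]
8 [ 0.6  -0.74  0.  ]
9 [ 0.57 -0.76  0.  ]
10 [ 0.55 -0.78  0.  ]
11 [ 0.52 -0.8   0.  ]
12 [ 0.5  -0.81  0.  ]
13 [ 0.47 -0.83  0.  ]
14 [ 0.45 -0.84  0.  ]
15 [ 0.42 -0.86  0.  ]
16 [ 0.39 -0.87  0.  ]
17 [ 0.36 -0.88  0.  ]
18 [ 0.33 -0.89  0.  ]
19 [ 0.3 -0.9  0. ]
20 [ 0.28 -0.91  0.  ]
21 [ 0.25 -0.92  0.  ]
22 [ 0.22 -0.93  0.  ]
23 [ 0.19 -0.94  0.  ]
-1.8375000000000001
```

Emit:
carry_out(
  rows="0 0.77 -0.57 0 0 0 1.84;0 0.75 -0.59 0 0 0 1.84;0 0.73 -0.62 0 0 0 1.84;0 0.71 -0.64 0 0 0 1.84;0 0.69 -0.66 0 0 0 1.84;0 0.67 -0.68 0 0 0 1.84;0 0.64 -0.7 0 0 0 1.84;0 0.62 -0.72 0 0 0 1.84",
)

```text
time_s: 5.45
ee_pos: [0.4062, 0.2228, 0.0231]
tool_rot: [0.001, -0.573, 0.82, 0.001]
contact_force: [-0.9, 2.6, 5.5]
grip_width: 0.0069
finger_force: 61.7
```

Emit:
carry_out(
  rows="0 0.6 -0.74 0 0 0 1.84;0 0.57 -0.76 0 0 0 1.84;0 0.55 -0.78 0 0 0 1.84;0 0.52 -0.8 0 0 0 1.84;0 0.5 -0.81 0 0 0 1.84;0 0.47 -0.83 0 0 0 1.84;0 0.45 -0.84 0 0 0 1.84;0 0.42 -0.86 0 0 0 1.84",
)

```text
time_s: 6.45
ee_pos: [0.4455, 0.1574, 0.0231]
tool_rot: [0.001, -0.463, 0.886, 0.001]
contact_force: [-1.3, 3.4, 6.2]
grip_width: 0.0069
finger_force: 61.7
```

Emit:
carry_out(
  rows="0 0.39 -0.87 0 0 0 1.84;0 0.36 -0.88 0 0 0 1.84;0 0.33 -0.89 0 0 0 1.84;0 0.3 -0.9 0 0 0 1.84;0 0.28 -0.91 0 0 0 1.84;0 0.25 -0.92 0 0 0 1.84;0 0.22 -0.93 0 0 0 1.84;0 0.19 -0.94 0 0 0 1.84",
)

```text
time_s: 7.45
ee_pos: [0.4846, 0.092, 0.0231]
tool_rot: [0.001, -0.346, 0.938, 0.001]
contact_force: [-1.0, 4.3, 6.5]
grip_width: 0.0067
finger_force: 61.8
```

Emit:
carry_out(
  rows="0 0 0 0 0 0 0;0 0 0 0 0 0 0",
)

```text
time_s: 7.7
ee_pos: [0.4854, 0.0908, 0.0231]
tool_rot: [0.001, -0.345, 0.939, -0.001]
contact_force: [1.9, 0.3, 5.6]
grip_width: 0.007
finger_force: 61.5
```

```bash
cat > tray.py <<'E'
from h import *
def tray():
  for n in ('side','scene'):
    d=cam(n); p=pts(d).reshape(-1,3); hsv=cv2.cvtColor(d['color'],cv2.COLOR_RGB2HSV).reshape(-1,3).astype(int)
    s=np.c_[(p-O)@ux,(p-O)@uy]
    m=(hsv[:,0]>17)&(hsv[:,0]<32)&(hsv[:,1]>60)&(p[:,2]>.044)&(p[:,2]<.055)&(abs(s[:,0]+.095)<.17)&(abs(s[:,1])<.17)
    print(n,m.sum(),cv2.minAreaRect(s[m].astype(np.float32)*1000))
    cv2.imwrite(f'pics/t_{n}.png',cv2.cvtColor(d['color'],4))
  e,T,o=tool(); print(o['time_s'],e,T.as_matrix().round(3),o['qpos'].round(3),'stand tcp',(e-O)@ux,(e-O)@uy)
if __name__=='__main__': tray()
E
python3 tray.py
```

```text
side 477 ((-93.51942443847656, -1.2325210571289062), (199.38912963867188, 184.6165313720703), 89.72712707519531)
scene 187 ((-92.47877502441406, 1.4182357788085938), (200.2801513671875, 186.08164978027344), 89.5558853149414)
7.8 [0.48537385 0.0907966  0.0231685 ] [[-0.761 -0.648  0.003]
 [-0.648  0.761 -0.001]
 [-0.002 -0.002 -1.   ]] [ 5.00e-02  2.50e-02 -3.43e-01  1.20e+00 -1.00e-03 -6.56e-01] stand tcp -0.18003495938570224 -0.00029763220070060873
```

View pics/t_scene.png

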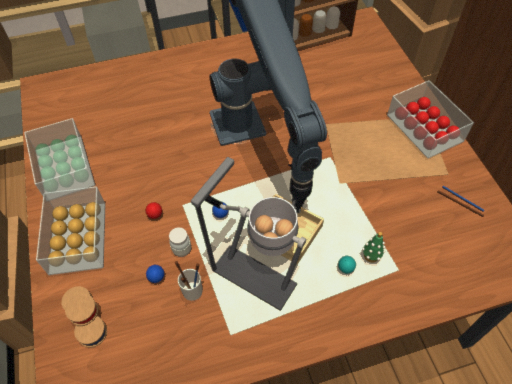

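The tray stands at stand x -93, y 0, turned 0.3° (scene picture, wall under the pot at (310,235)). That is good enough, so I release it, rise and go to the lever.

Emit:
carry_out(
  rows="4 0 0 0 0 0 0;4 0 0 0 0 0 0;4 0 0 0 0 0 0;5 0 0 -2 0 0 0;5 0 0 -4 0 0 0;5 0 0 -5 0 0 0;6 0 0 -5 0 0 0;8 0 0 -5 0 0 0",
)

```text
time_s: 8.8
ee_pos: [0.4836, 0.0913, 0.2335]
tool_rot: [-0.0, -0.346, 0.938, -0.0]
contact_force: [0.3, 0.4, -0.1]
grip_width: 0.0762
finger_force: 0.0
```

Emit:
carry_out(
  rows="8 2 0 -5 0 0 0;8 5 0 -2 0 0 0;8 5 0 0 0 -7 0;8 3.5 0 0 0 -7 0;8 3 0 0 0 -7 0;8 3 0 0 0 -7 0;8 2 0 0 0 -7 0;8 0 0 0 0 0 0",
)

```text
time_s: 9.8
ee_pos: [0.3077, -0.0607, 0.2683]
tool_rot: [0.282, -0.323, 0.897, 0.104]
contact_force: [0.0, 0.3, -0.1]
grip_width: 0.0802
finger_force: 0.0
```

```bash
cat > go.py <<'E'
from h import *
e,T,o=tool(); print(o['time_s'],e.round(4),o['qpos'].round(3),'stand tcp',((e-O)@ux).round(4),((e-O)@uy).round(4),e[2].round(4))
L=np.radians(35); z=np.sin(L)*uy-np.cos(L)*np.array([0,0,1]); y=-ux; x=np.cross(y,z); G=Ro.from_matrix(np.c_[x,y,z])
if __name__=='__main__': rel(S(.073,-.170,.272)+z*(.019-.12),G)
E
python3 go.py
```

```text
9.8 [ 0.3077 -0.0607  0.2683] [-1.085 -0.665 -0.492  1.892  0.595 -1.821] stand tcp -0.181 -0.2338 0.2683
shift cm [ -5.88 -25.34  -6.59] turn [-0.3  0.  -1. ]
```

Emit:
carry_out(
  rows="8 -0.8 -2.5 -2 0 0 0;8 -0.8 -3.5 -2 0 0 0;8 -0.8 -3.8 -1.3 0 0 0;8 -0.8 -3.8 -1.3 0 0 -1;8 -0.8 -3.8 0 0 0 0;8 -0.8 -3.8 0 0 0 0;8 -1.1 -4.1 0 0 0 0;8 0 0 0 0 0 0",
)

```text
time_s: 10.8
ee_pos: [0.4856, -0.2409, 0.3585]
tool_rot: [0.282, -0.34, 0.891, 0.103]
contact_force: [0.0, -0.1, -0.8]
grip_width: 0.0801
finger_force: 0.0
```

Emit:
carry_out(
  rows="8 0 0 0 0 0 0",
)

```text
time_s: 10.92
ee_pos: [0.4834, -0.2399, 0.3598]
tool_rot: [0.283, -0.339, 0.892, 0.102]
contact_force: [-0.5, 0.4, 0.4]
grip_width: 0.0804
finger_force: 0.0
```

```bash
python3 - <<'E'
from go import *
rel(S(.073,-.170,.272)+z*.019,G)
for n in('wrist','scene','side'):
    d=cam(n); p=pts(d).reshape(-1,3); hsv=cv2.cvtColor(d['color'],cv2.COLOR_RGB2HSV).reshape(-1,3).astype(int)
    s=np.c_[(p-O)@ux,(p-O)@uy,p[:,2]]
    m=(s[:,0]>.04)&(s[:,0]<.11)&(s[:,1]>-.20)&(s[:,1]<-.138)&(s[:,2]>.25)&(s[:,2]<.295)
    if m.sum()>5: print(n,m.sum(),np.percentile(s[m],[3,50,97],axis=0).round(4).tolist())
    if n=='wrist': cv2.imwrite('pics/w2.png',cv2.cvtColor(d['color'],4))
E
```

```text
10.925 [ 0.4834 -0.2399  0.3598] [-0.936  0.025  0.219  1.818  0.608 -1.68 ] stand tcp 0.0694 -0.2175 0.3598
shift cm [ 1.15 -0.35 11.82] turn [ 0.  -0.   0.9]
wrist 1801 [[0.0622, -0.1978, 0.2669], [0.0721, -0.1821, 0.2813], [0.0821, -0.145, 0.2842]]
scene 118 [[0.0653, -0.1875, 0.2654], [0.0787, -0.1619, 0.2789], [0.0856, -0.1392, 0.2858]]
side 136 [[0.0623, -0.1949, 0.2685], [0.0672, -0.1659, 0.2804], [0.0795, -0.1411, 0.2861]]
```

View pics/w2.png

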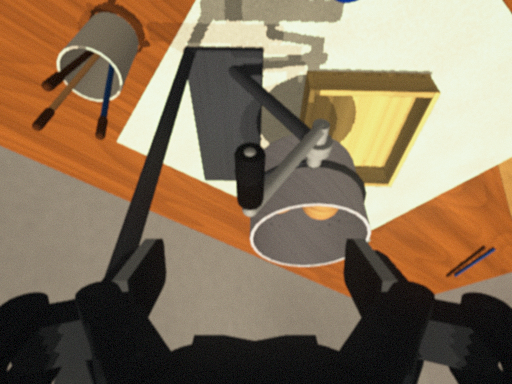

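Wrist picture: the black handle at (250,175) lies between the fingers (140 and 370), lamp post well to the left at (160,150). It measures stand x 72 mm, axis height 0.273. Go in and grip.

Emit:
carry_out(
  rows="5 0.4 -0.1 0 0 0 1;5 0.4 -0.2 1 0 0 0;5 0.3 0 2 0 0 0;5 0 0 2 0 0 0;5 0 0 2 0 0 0;5 0 0 2 0 0 0;5 0 0 1.5 0 0 0;5 0 0 1.3 0 0 0",
)

```text
time_s: 12.08
ee_pos: [0.5291, -0.2058, 0.2557]
tool_rot: [0.282, -0.33, 0.895, 0.104]
contact_force: [-0.5, -0.2, -0.6]
grip_width: 0.0497
finger_force: 0.0
```

Emit:
carry_out(
  rows="5 0 0 0 0 0 0;5 0 0 0 0 0 0",
)

```text
time_s: 12.32
ee_pos: [0.5292, -0.2064, 0.2573]
tool_rot: [0.282, -0.33, 0.895, 0.104]
contact_force: [-0.5, -0.3, -0.1]
grip_width: 0.0499
finger_force: 0.0
```

```bash
python3 - <<'E'
from go import *
rel(S(.0722,-.170,.272)+z*.019,G); print(o['contact_force'])
E
```

```text
12.325 [ 0.5292 -0.2064  0.2573] [-0.823 -0.011 -0.022  1.529  0.61  -1.52 ] stand tcp 0.0738 -0.1608 0.2573
shift cm [-0.09  0.17  0.17] turn [-0.2  0.  -0.2]
[-0.53379358 -0.2649448  -0.11656698]
```

Emit:
carry_out(
  rows="5 0 0.15 0.15 0 0 0;1 0 0 0 0 0 0;0 0 0 0 0 0 0;0 0 0 0 0 0 0;0 0 0 0 0 0 0;0 0 0 0 0 0 0;0 0 0 0 0 0 0",
)

```text
time_s: 13.2
ee_pos: [0.5289, -0.205, 0.256]
tool_rot: [0.282, -0.33, 0.895, 0.103]
contact_force: [-1.1, -4.4, 2.8]
grip_width: 0.0205
finger_force: 58.7
```

```bash
cat > arc.py <<'E'
from go import *
import sys
print(o['contact_force'],o['grip_width'],o['finger_force'])
# arc in tool axes: start angle q0, end q1, n rows
q0,q1,n=map(float,sys.argv[1:4]); n=int(n)
H=lambda q:-ux*.130*np.sin(q-.6)+np.array([0,0,.130*np.cos(q-.6)])
qs=np.linspace(q0,q1,n+1); prev=np.zeros(3)
for q in qs[1:]:
    d=T.inv().apply(H(q)-H(q0))*100; st=(d-prev).round(2); prev=prev+st; print('0',*st,'0 0 0;',end='')
print()
E
python3 arc.py 0 2.0 40; python3 arc.py 2.0 0 40
```

```text
13.2 [ 0.5289 -0.205   0.256 ] [-0.821 -0.015 -0.029  1.525  0.61  -1.517] stand tcp 0.0726 -0.1602 0.256
[-1.08197763 -4.44768637  2.78073212] 0.02047554019193592 58.686758279800415
0 -0.2 0.54 -0.29 0 0 0;0 -0.19 0.57 -0.27 0 0 0;0 -0.16 0.57 -0.25 0 0 0;0 -0.16 0.6 -0.22 0 0 0;0 -0.13 0.6 -0.2 0 0 0;0 -0.12 0.62 -0.17 0 0 0;0 -0.1 0.62 -0.15 0 0 0;0 -0.08 0.63 -0.12 0 0 0;0 -0.06 0.64 -0.09 0 0 0;0 -0.05 0.65 -0.07 0 0 0;0 -0.02 0.65 -0.04 0 0 0;0 -0.01 0.65 -0.02 0 0 0;0 0.01 0.65 0.01 0 0 0;0 0.03 0.64 0.04 0 0 0;0 0.05 0.65 0.06 0 0 0;0 0.07 0.64 0.09 0 0 0;0 0.08 0.63 0.12 0 0 0;0 0.1 0.63 0.14 0 0 0;0 0.12 0.62 0.17 0 0 0;0 0.14 0.6 0.19 0 0 0;0 0.16 0.59 0.22 0 0 0;0 0.17 0.58 0.24 0 0 0;0 0.19 0.56 0.27 0 0 0;0 0.2 0.55 0.28 0 0 0;0 0.22 0.53 0.31 0 0 0;0 0.24 0.51 0.33 0 0 0;0 0.24 0.48 0.36 0 0 0;0 0.27 0.47 0.37 0 0 0;0 0.27 0.44 0.39 0 0 0;0 0.29 0.42 0.4 0 0 0;0 0.3 0.39 0.43 0 0 0;0 0.31 0.36 0.44 0 0 0;0 0.32 0.34 0.45 0 0 0;0 0.33 0.31 0.47 0 0 0;0 0.33 0.28 0.48 0 0 0;0 0.35 0.26 0.49 0 0 0;0 0.35 0.22 0.5 0 0 0;0 0.36 0.19 0.51 0 0 0;0 0.36 0.16 0.51 0 0 0;0 0.36 
[... 506 characters left out ...]
0;0 -0.26 -0.46 -0.37 0 0 0;0 -0.25 -0.49 -0.35 0 0 0;0 -0.23 -0.51 -0.33 0 0 0;0 -0.22 -0.52 -0.31 0 0 0;0 -0.2 -0.55 -0.29 0 0 0;0 -0.19 -0.56 -0.26 0 0 0;0 -0.17 -0.58 -0.24 0 0 0;0 -0.16 -0.59 -0.22 0 0 0;0 -0.14 -0.61 -0.19 0 0 0;0 -0.12 -0.61 -0.17 0 0 0;0 -0.1 -0.63 -0.14 0 0 0;0 -0.09 -0.63 -0.12 0 0 0;0 -0.06 -0.64 -0.09 0 0 0;0 -0.05 -0.65 -0.06 0 0 0;0 -0.03 -0.65 -0.04 0 0 0;0 -0.01 -0.65 -0.01 0 0 0;0 0.0 -0.65 0.01 0 0 0;0 0.03 -0.64 0.05 0 0 0;0 0.04 -0.65 0.07 0 0 0;0 0.07 -0.64 0.09 0 0 0;0 0.08 -0.63 0.12 0 0 0;0 0.1 -0.63 0.15 0 0 0;0 0.12 -0.61 0.17 0 0 0;0 0.13 -0.61 0.2 0 0 0;0 0.15 -0.59 0.22 0 0 0;0 0.17 -0.58 0.25 0 0 0;0 0.19 -0.56 0.27 0 0 0;0 0.2 -0.54 0.29 0 0 0;
```

Emit:
carry_out(
  rows="0 -0.2 0.54 -0.29 0 0 0;0 -0.19 0.57 -0.27 0 0 0;0 -0.16 0.57 -0.25 0 0 0;0 -0.16 0.6 -0.22 0 0 0;0 -0.13 0.6 -0.2 0 0 0;0 -0.12 0.62 -0.17 0 0 0;0 -0.1 0.62 -0.15 0 0 0;0 -0.08 0.63 -0.12 0 0 0",
)

```text
time_s: 14.2
ee_pos: [0.4977, -0.169, 0.2758]
tool_rot: [0.282, -0.33, 0.895, 0.103]
contact_force: [0.6, -6.1, 2.1]
grip_width: 0.0203
finger_force: 58.8
```

Emit:
carry_out(
  rows="0 -0.06 0.64 -0.09 0 0 0;0 -0.05 0.65 -0.07 0 0 0;0 -0.02 0.65 -0.04 0 0 0;0 -0.01 0.65 -0.02 0 0 0;0 0.01 0.65 0.01 0 0 0;0 0.03 0.64 0.04 0 0 0;0 0.05 0.65 0.06 0 0 0;0 0.07 0.64 0.09 0 0 0",
)

```text
time_s: 15.2
ee_pos: [0.4637, -0.1298, 0.2755]
tool_rot: [0.282, -0.33, 0.895, 0.103]
contact_force: [0.3, -6.2, 0.9]
grip_width: 0.0207
finger_force: 58.8
```

Emit:
carry_out(
  rows="0 0.08 0.63 0.12 0 0 0;0 0.1 0.63 0.14 0 0 0;0 0.12 0.62 0.17 0 0 0;0 0.14 0.6 0.19 0 0 0;0 0.16 0.59 0.22 0 0 0;0 0.17 0.58 0.24 0 0 0;0 0.19 0.56 0.27 0 0 0;0 0.2 0.55 0.28 0 0 0",
)

```text
time_s: 16.2
ee_pos: [0.4327, -0.094, 0.2551]
tool_rot: [0.281, -0.33, 0.895, 0.103]
contact_force: [-0.6, -7.2, -0.3]
grip_width: 0.0203
finger_force: 58.7
```

Emit:
carry_out(
  rows="0 0.22 0.53 0.31 0 0 0;0 0.24 0.51 0.33 0 0 0;0 0.24 0.48 0.36 0 0 0;0 0.27 0.47 0.37 0 0 0;0 0.27 0.44 0.39 0 0 0;0 0.29 0.42 0.4 0 0 0;0 0.3 0.39 0.43 0 0 0;0 0.31 0.36 0.44 0 0 0",
)

```text
time_s: 17.2
ee_pos: [0.4095, -0.0673, 0.2182]
tool_rot: [0.281, -0.33, 0.895, 0.102]
contact_force: [-0.9, -8.3, 0.9]
grip_width: 0.0204
finger_force: 58.8
```

```bash
python3 - <<'E'
from go import *
g=e-z*.019; a,b=(g-O)@ux,g[2]; print('stand',a,(g-O)@uy,b,'q',np.arctan2(-a,b-.165)+.6,'r',np.hypot(a,b-.165), o['contact_force'])
E
```

```text
17.2 [ 0.4095 -0.0673  0.2182] [-0.799 -0.506 -0.498  1.53   0.606 -1.49 ] stand tcp -0.1097 -0.1609 0.2182
stand -0.10969035969525277 -0.17180380214933466 0.23380967630949792 q 1.6105388108936074 r 0.1294864725131232 [-0.94982923 -8.31364556  0.87111936]
```

Emit:
carry_out(
  rows="0 0.32 0.34 0.45 0 0 0;0 0.33 0.31 0.47 0 0 0;0 0.33 0.28 0.48 0 0 0;0 0.35 0.26 0.49 0 0 0;0 0.35 0.22 0.5 0 0 0;0 0.25 0.13 0.35 0 0 0;0 0.2 0.1 0.3 0 0 0;0 0.2 0.08 0.28 0 0 0",
)

```text
time_s: 18.2
ee_pos: [0.3984, -0.0545, 0.1781]
tool_rot: [0.281, -0.33, 0.895, 0.102]
contact_force: [-1.6, -7.8, 2.2]
grip_width: 0.0205
finger_force: 59.7
```

Emit:
carry_out(
  rows="0 0.18 0.06 0.26 0 0 0;0 0.14 0.05 0.2 0 0 0;0 0.1 0.03 0.15 0 0 0;0 0 0 0 0 0 0;0 0 0 0 0 0 0;0 0 0 0 0 0 0;0 0 0 0 0 0 0",
)

```text
time_s: 19.08
ee_pos: [0.3973, -0.0533, 0.1704]
tool_rot: [0.281, -0.33, 0.895, 0.102]
contact_force: [-0.7, -8.5, 0.8]
grip_width: 0.0205
finger_force: 59.7
```

```bash
cat > chk.py <<'E'
from go import *
g=e-z*.019; a,b=(g-O)@ux,g[2]; print('stand',a,(g-O)@uy,b,'q',np.arctan2(-a,b-.165)+.6,'r',np.hypot(a,b-.165), o['contact_force'])
E
python3 chk.py; python3 - <<'E'
from h import *
for n in('scene','side'):
    d=cam(n); p=pts(d); h=cv2.cvtColor(d['color'],cv2.COLOR_RGB2HSV).astype(int)
    s=np.stack([(p-O)@ux,(p-O)@uy,p[...,2]],-1)
    m=(h[...,0]<17)&(h[...,1]>90)&(s[...,2]>.045)&(abs(s[...,0]+.095)<.12)&(abs(s[...,1])<.12)
    print(n,m.sum(),np.percentile(s[m],[2,50,98],axis=0).round(3).tolist() if m.any() else '')
    cv2.imwrite(f'pics/p_{n}.png',cv2.cvtColor(d['color'],4))
a=cv2.imread('pics/p_scene.png')[130:310,170:400];b=cv2.imread('pics/p_side.png')[90:330,130:400]
cv2.imwrite('pics/p.png',np.hstack([cv2.resize(a,(400,313)),cv2.resize(b,(352,313))]))
E
```

```text
19.075 [ 0.3973 -0.0533  0.1704] [-0.795 -0.563 -0.627  1.455  0.605 -1.485] stand tcp -0.1282 -0.161 0.1704
stand -0.12823361665035213 -0.17187606366418368 0.18600130632187575 q 2.008463646812226 r 0.1299419689956048 [-0.71914529 -8.47768953  0.76384726]
scene 178 [[-0.165, 0.041, 0.047], [-0.137, 0.066, 0.059], [-0.115, 0.089, 0.07]]
side 726 [[-0.172, -0.083, 0.047], [-0.146, -0.017, 0.06], [-0.03, 0.084, 0.07]]
```

View pics/p.png

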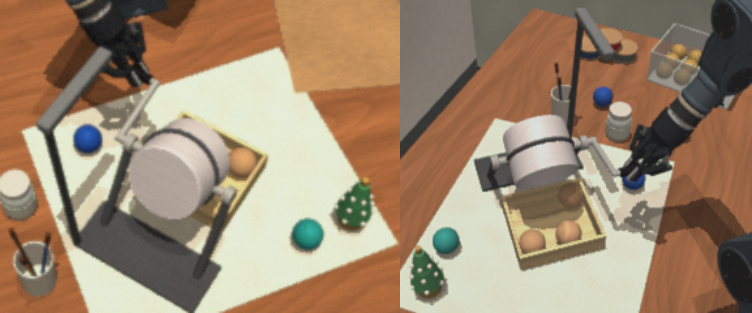

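All three balls lie in the tray (right picture: (532,240), (568,232), (570,192)). I'll nudge gently to confirm the stop, then swing back.

Emit:
carry_out(
  rows="0 0.08 0.02 0.12 0 0 0;0 0.08 0.02 0.12 0 0 0;0 0 0 0 0 0 0;0 0 0 0 0 0 0",
)

```text
time_s: 19.68
ee_pos: [0.3975, -0.0533, 0.1702]
tool_rot: [0.282, -0.33, 0.895, 0.101]
contact_force: [-9.7, -8.8, 11.2]
grip_width: 0.0203
finger_force: 61.1
```

```bash
python3 chk.py
```

```text
19.675 [ 0.3975 -0.0533  0.1702] [-0.795 -0.566 -0.629  1.453  0.606 -1.485] stand tcp -0.1281 -0.1609 0.1702
stand -0.12814718251585883 -0.17178692700388468 0.1857165132294486 q 2.0105210974338954 r 0.12981091751905444 [-9.67270617 -8.83728685 11.22635516]
```

At the far stop (force rose, no motion). Swinging back.

Emit:
carry_out(
  rows="0 -0.1 -0.03 -0.15 0 0 0;0 -0.15 -0.04 -0.2 0 0 0;0 -0.25 -0.1 -0.37 0 0 0;0 -0.36 -0.16 -0.52 0 0 0;0 -0.35 -0.19 -0.51 0 0 0;0 -0.36 -0.22 -0.5 0 0 0;0 -0.34 -0.25 -0.49 0 0 0;0 -0.34 -0.28 -0.48 0 0 0",
)

```text
time_s: 20.68
ee_pos: [0.4045, -0.0616, 0.205]
tool_rot: [0.28, -0.33, 0.896, 0.104]
contact_force: [0.8, -5.5, -5.4]
grip_width: 0.0204
finger_force: 59.3
```

Emit:
carry_out(
  rows="0 -0.33 -0.31 -0.46 0 0 0;0 -0.32 -0.34 -0.46 0 0 0;0 -0.3 -0.36 -0.44 0 0 0;0 -0.3 -0.4 -0.42 0 0 0;0 -0.29 -0.41 -0.41 0 0 0;0 -0.28 -0.45 -0.39 0 0 0;0 -0.26 -0.46 -0.37 0 0 0;0 -0.25 -0.49 -0.35 0 0 0",
)

```text
time_s: 21.68
ee_pos: [0.4249, -0.0851, 0.2459]
tool_rot: [0.28, -0.329, 0.896, 0.105]
contact_force: [-4.7, -3.7, -3.6]
grip_width: 0.0202
finger_force: 59.5
```

```bash
python3 chk.py
```

```text
21.675 [ 0.4249 -0.0851  0.2459] [-0.803 -0.427 -0.391  1.569  0.606 -1.495] stand tcp -0.0861 -0.1608 0.2459
stand -0.08610776221763798 -0.17171134858218845 0.2614449384019936 q 1.3288328606737043 r 0.1292910393549902 [-4.70398676 -3.70946655 -3.61765884]
```

Emit:
carry_out(
  rows="0 -0.23 -0.51 -0.33 0 0 0;0 -0.22 -0.52 -0.31 0 0 0;0 -0.2 -0.55 -0.29 0 0 0;0 -0.19 -0.56 -0.26 0 0 0;0 -0.17 -0.58 -0.24 0 0 0;0 -0.16 -0.59 -0.22 0 0 0;0 -0.14 -0.61 -0.19 0 0 0;0 -0.12 -0.61 -0.17 0 0 0",
)

```text
time_s: 22.68
ee_pos: [0.4545, -0.1191, 0.2717]
tool_rot: [0.28, -0.329, 0.895, 0.105]
contact_force: [-7.5, -2.4, 1.5]
grip_width: 0.0202
finger_force: 59.7
```

Emit:
carry_out(
  rows="0 -0.1 -0.63 -0.14 0 0 0;0 -0.09 -0.63 -0.12 0 0 0;0 -0.06 -0.64 -0.09 0 0 0;0 -0.05 -0.65 -0.06 0 0 0;0 -0.03 -0.65 -0.04 0 0 0;0 -0.01 -0.65 -0.01 0 0 0;0 0 -0.65 0.01 0 0 0;0 0.03 -0.64 0.05 0 0 0",
)

```text
time_s: 23.68
ee_pos: [0.4886, -0.1585, 0.2778]
tool_rot: [0.281, -0.329, 0.895, 0.105]
contact_force: [-8.1, -3.0, 3.8]
grip_width: 0.0202
finger_force: 60.0
```

```bash
python3 chk.py
```

```text
23.675 [ 0.4886 -0.1585  0.2778] [-0.816 -0.167 -0.126  1.579  0.609 -1.511] stand tcp 0.0111 -0.1604 0.2778
stand 0.011076337097392815 -0.17127413551639573 0.29334500497284566 q 0.5139120309736172 r 0.12882206932422277 [-8.09593655 -3.04780693  3.79894209]
```

Emit:
carry_out(
  rows="0 0.04 -0.65 0.07 0 0 0;0 0.07 -0.64 0.09 0 0 0;0 0.08 -0.63 0.12 0 0 0;0 0.1 -0.63 0.15 0 0 0;0 0.12 -0.61 0.17 0 0 0;0 0.13 -0.61 0.2 0 0 0;0 0.15 -0.59 0.22 0 0 0;0 0.1 -0.39 0.17 0 0 0",
)

```text
time_s: 24.68
ee_pos: [0.5202, -0.1949, 0.2639]
tool_rot: [0.282, -0.329, 0.895, 0.104]
contact_force: [-6.4, -4.3, 4.0]
grip_width: 0.0202
finger_force: 60.0
```

Emit:
carry_out(
  rows="0 0.08 -0.29 0.14 0 0 0;0 0.07 -0.2 0.1 0 0 0;0 0 0 0 0 0 0;0 0 0 0 0 0 0",
)

```text
time_s: 25.18
ee_pos: [0.5236, -0.1988, 0.2611]
tool_rot: [0.282, -0.33, 0.895, 0.103]
contact_force: [-4.8, -4.7, 2.4]
grip_width: 0.0205
finger_force: 60.0
```

```bash
python3 chk.py
```

```text
25.175 [ 0.5236 -0.1988  0.2611] [-0.82  -0.035 -0.038  1.535  0.609 -1.516] stand tcp 0.0645 -0.1601 0.2611
stand 0.06448616731821884 -0.1710348777376728 0.27667041893516486 q 0.07631243494538897 r 0.12895250381651588 [-4.81580386 -4.73220822  2.38687914]
```

Emit:
carry_out(
  rows="0 0.08 -0.22 0.12 0 0 0;0 0.08 -0.22 0.12 0 0 0;0 0.08 -0.2 0.11 0 0 0;0 0.05 -0.15 0.08 0 0 0;0 0.04 -0.1 0.05 0 0 0;0 0.04 -0.1 0.05 0 0 0;0 0 0 0 0 0 0;0 0 0 0 0 0 0",
)

```text
time_s: 26.18
ee_pos: [0.5295, -0.2055, 0.2555]
tool_rot: [0.282, -0.329, 0.895, 0.104]
contact_force: [-9.3, -3.8, 6.6]
grip_width: 0.0201
finger_force: 60.5
```

```bash
python3 chk.py
```

```text
26.175 [ 0.5295 -0.2055  0.2555] [-0.821 -0.011 -0.026  1.526  0.61  -1.517] stand tcp 0.0734 -0.1601 0.2555
stand 0.07339086847960763 -0.17098646334451345 0.2710995787492757 q -0.005145157018396462 r 0.1290090701732433 [-9.27243025 -3.76642169  6.62823608]
```

At the rest stop. Let go and back off along the tool axis.

Emit:
carry_out(
  rows="5 0 0 0 0 0 0;5 0 0 0 0 0 0;5 0 0 0 0 0 0;5 0 0 0 0 0 0;5 0 0 -2 0 0 0;5 0 0 -3 0 0 0;5 0 0 -4 0 0 0;5 0 0 -4 0 0 0",
)

```text
time_s: 27.18
ee_pos: [0.4732, -0.2542, 0.361]
tool_rot: [0.282, -0.33, 0.895, 0.104]
contact_force: [0.8, 1.0, 0.4]
grip_width: 0.0503
finger_force: 0.0
```

Emit:
carry_out(
  rows="5 0 0.5 -2 0 0 0;5 0 3 0 0 0 0;5 0 4 0 0 0 0;5 0 4 0 0 0 0;5 0 4 0 0 0 0;5 0 0 0 0 0 0;5 0 0 0 0 0 0",
)

```text
time_s: 28.05
ee_pos: [0.3647, -0.1441, 0.3766]
tool_rot: [0.282, -0.33, 0.895, 0.103]
contact_force: [0.3, -0.3, -0.9]
grip_width: 0.05
finger_force: 0.0
```

```bash
python3 - <<'E'
from h import *
for n in('scene','side'):
    d=cam(n); p=pts(d); s=np.stack([(p-O)@ux,(p-O)@uy,p[...,2]],-1)
    m=(s[...,0]>.04)&(s[...,0]<.11)&(s[...,1]>-.20)&(s[...,1]<-.138)&(s[...,2]>.25)&(s[...,2]<.295)
    print(n,m.sum(),np.percentile(s[m],[3,50,97],axis=0).round(4).tolist())
    cv2.imwrite(f'pics/f_{n}.png',cv2.cvtColor(d['color'],4))
a=cv2.imread('pics/f_scene.png')[130:310,170:400];b=cv2.imread('pics/f_side.png')[90:330,130:400]
cv2.imwrite('pics/f.png',np.hstack([cv2.resize(a,(400,313)),cv2.resize(b,(352,313))]))
print(r.get_obs()['time_s'],r.get_obs()['contact_force'])
E
```

```text
scene 118 [[0.0663, -0.1876, 0.269], [0.0793, -0.1614, 0.2796], [0.086, -0.1388, 0.2862]]
side 139 [[0.0626, -0.1954, 0.2685], [0.0674, -0.1671, 0.2802], [0.0796, -0.1408, 0.2859]]
28.15 [-0.39677272 -0.64233122  0.04707526]
```

View pics/f.png

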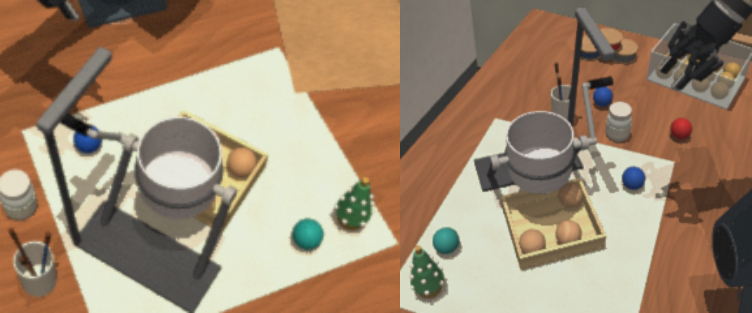

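The pot is upright and empty at (180,165). The handle is back at its starting place within 1 mm, all three balls are in the tray, the bystanders have not moved and the robot is clear.

```bash
python3 -c "
from workcell import r
print(r.hand_in())"
```

```text
the job is handed in; nothing more can be done
None
```

I handed the job in at about 28 s: the tray is about 2 mm from its mark under the pot, all three balls are in it, the empty pot is back upright against its stop with the lever released, and in the final pictures the jar, brush cup and tree have not moved.

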